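# Start the bench shaker

### The job

Start the loaded bench shaker by pressing its controls with the fingertips, in this order: tip the mains rocker fully over by pressing down its raised end, then press the round key fully down, then press the bar-shaped key fully down; all three stay as you leave them. Do not press the square key, and do not pick up or push about the bottle, the petri dish or the marker that stand round the shaker.

Things in the scene. Friction and masses are not known exactly. Their poses are not given: they have to be found in the camera images.
- shaker: white bench shaker, fixed, 290 x 276 mm (x by y), x away from the robot at yaw 0. Origin: on the worktop below the middle of the row of controls. The console (local x -55 to 55 mm) has a flat top 55 mm up with four black controls at local x = 0, y = 96, 32, -32, -96 mm, in grey bezels 64 x 52 x 3 mm; which is where varies. Behind it, from x = 67 mm on, a white foam block, top 71 mm up.
- rocker_raised_end (a point): where to press the mains rocker: a point on its top face, moving with it, 20 mm from its hinge line towards the end that starts raised (the one towards the robot, shaker's -x, marked by two small ribs). 75 mm above the worktop when off, 67 mm when on. Axes: the shaker's when off.
- rocker (a joint): mains rocker, 56 mm long (shaker's x), 26 mm wide, 12 mm thick, hinged about its middle, 65 mm above the worktop, along the shaker's y. rad: 0 = off (end towards the robot raised by 0.2 rad), 0.4 = on (that end fully down). About 2 N at the raised end moves it; no spring, it stays where it is left.
- round_key_top (a point): centre of the top face of the round key, a disc of 30 mm diameter, moving with it; 71 mm above the worktop when the key is up, 63 mm when fully down; its x and y axes are parallel to the shaker's
- round_key (a joint): round key. Joint value: travel in m, 0 = up, 0.008 = fully down. Needs about 3.5 N and, being a push-latch key, it stays down where it is left.
- bar_key_top (a point): centre of the top face of the bar-shaped key, 16 mm (shaker's x) by 44 mm (shaker's y), moving with it; 71 mm above the worktop when the key is up, 63 mm when fully down; its x and y axes are parallel to the shaker's
- bar_key (a joint): bar-shaped key. Joint value: travel in m, 0 = up, 0.008 = fully down. Needs about 3.5 N and, being a push-latch key, it stays down where it is left.
- square_key_top (a point): centre of the top face of the square key, 26 x 26 mm, the stop key, which must not be pressed, moving with it; 71 mm above the worktop when the key is up, 63 mm when fully down; its x and y axes are parallel to the shaker's
- square_key (a joint): square stop key, travel in m: 0 = up, 0.008 = down; a spring (1.4 to 5 N) returns it. Leave it alone.
- dye_bottle: small white bottle with a cap, 36 mm diameter, 85 mm tall, standing loose to the right of the console (shaker's -y); origin at the centre of its underside. Leave it alone.
- petri_dish: round petri dish, 61 mm diameter, 16 mm tall, lying loose to the left of the console (shaker's +y); origin at the centre of its underside. Leave it alone.
- marker: marker pen, 138 mm long, 16 mm wide, 12 mm tall, lying loose on the worktop in front of the console, roughly along the shaker's y; origin at the centre of its underside. Leave it alone.

How it is judged:
By the outcome, as a careful person would: the job done as asked, in the order asked, and still so for the second after the job is handed in, with the robot touching nothing.
It also fails if it takes over 38 s, if anything falls off the work surface, if the arm or the gripper's body presses on something with over 40 N, if the wrist force passes 120 N, or if a joint passes its speed limit or range.

### The arm

A 7-joint arm with a two-finger parallel gripper is mounted at the origin on a cart in front of the work surface, level with it; the furniture and walls round the work are solid. World frame = base frame: x ahead of the robot, y to its left, z up, the work surface at z = 0. Lengths are in m, angles in rad, forces in N, time in s.
With the tool pointing down it reaches from about 0.375 to 0.925 m from the base axis. Payload 3.1 kg.
Tool frame: the origin (TCP) lies at the very end of the fingers, on their centre line; the grasp point (between the pads) lies 19 mm behind it; z points along the fingers, y is the line along which they close (so a half turn about z gives the same grasp; the last joint's range is limited). The gripper opens to 85 mm and grips with 20 to 120 N. Pads are 22 mm wide; open, the fingers measure 114 mm over their backs; the gripper's body (76 mm by 85 mm) begins 54 mm behind the grasp point. The pads swing forward as they close: fully open they stand 13 mm farther back than shut.
Start: joints at [1.168, 0.383, 0.044, 1.598, -0.018, 1.161, -0.05], TCP at [0.195, -0.62, 0.231] pointing down, gripper open.
Joint ranges: [-2.61, 2.61], [-0.41, 2.15], [-1.48, 1.57], [0, 2.5], [-1.57, 4.71], [0.05, 1.97], [-2.85, 2.85]. Speed limits (rad/s): [2.79, 2.79, 3.14, 3.14, 3.14, 3.14, 3.14].

### API

Orientations are given as a unit quaternion [x, y, z, w].
In Python, from workcell import manip gives the robot as it stands. Calls block until the motion is done:
- manip.reach(position, orientation): joint-space move of the TCP to a pose.
- manip.move_linear(position, max_speed=0.15, orientation=None): straight line of the TCP; orientation=None keeps the orientation; max_speed is the mean speed in m/s.
- manip.set_joints(angles): joint-space move.
- manip.let_go() and manip.clamp(grip_force=None): open the fingers fully, or close them until they stop; grip_force is the grip in N (None keeps the last).
- manip.sleep(seconds).
- manip.solve_ik(position, orientation): joint angles nearest the present ones, or None.
- manip.observe(): the state.
- manip.grab_frame(name): name is "scene" or "top" or "wrist"; returns the picture (400x640x3 uint8, blue, green, red); there is no depth.
- manip.calibration(name): a dict with "intrinsics" (3x3 intrinsics, pixels), "rvec" (rotation vector, rad) and "tvec" (3), from world to camera coordinates, as OpenCV has them. Camera axes: x right, y down, z forward; pixel columns grow to the right and rows downward; lengths in m; the calibration is good to about 2 mm. The wrist camera is an equidistant fisheye: a pixel r from the principal point sees the ray r / f radians off the axis. A picture is of the moment at which its call begins: read the wrist's pose just before it. calibration takes no time and is no camera call; for the wrist camera it gives the pose at the moment of the call.
A pose or a line that the arm cannot do raises manip.PlanningError and nothing moves.
- manip.finish_job(): hands the job in; it is judged then, once.
Trained networks look in the newest picture that a camera, given by its name, has taken for a name from the list of things; names that differ only in an ending like _2 or _b are one class to them, and where a whole thing is asked for, a point or a joint stands for the part that bears it (a point fixed in the world has none). Each returns a list of dicts, best first, with "score" (0 to 1); they miss things now and then, are a little off and sometimes report something else, mostly with a low value. They report only what shows in the picture. A call takes as long as a camera call.
- manip.spot_in(camera, thing): "box" ([left, top, width, height] in pixels, round what is visible of it).
- manip.pinpoint(camera, thing): "point" ([row, column] in pixels: a listed point, or the origin of a listed thing).
The state is a dict: "clock": time; "joint_positions": joint angles; "joint_vel": joint speeds; "tau": joint torques, N m; "ee_pos": TCP position; "eef_rot": TCP orientation; "force": force on the tool from outside, world axes, zero at the start; "ft_torque": the same for the moment, N m; "gripper_width": finger opening in m; "gripper_force": force on a finger pad.
Only numpy, scipy, OpenCV 4.12 (cv2) and the standard library are available. Lean on these libraries where they do the work, as an engineer would, in place of code of your own. Each camera call takes 0.05 s, during which the arm holds its last target. There are 200 camera calls.

## Working session

There is one attempt and no reset: what is moved stays moved. The work goes in short steps, each a Python script; the robot and the scene stay as the last script left them, time stands still between calls to the robot, and variables do not carry over. Pictures are saved under pics/ and viewed, at most 10 in all, crops included, and the job is handed in when it is done.

```bash
mkdir -p pics; cat > h.py <<'E'
import numpy as np, cv2
from workcell import manip
def ray(cam,rc,cal=None):
    c=cal or manip.calibration(cam); K=np.array(c["intrinsics"],float)
    R=cv2.Rodrigues(np.array(c["rvec"],float))[0]; t=np.array(c["tvec"],float).ravel()
    d=np.array([(rc[1]-K[0,2])/K[0,0],(rc[0]-K[1,2])/K[1,1]])
    if cam=="wrist":
        r=np.linalg.norm(d); v=np.r_[d/max(r,1e-9)*np.sin(r),np.cos(r)]
    else: v=np.r_[d,1]
    return -R.T@t, R.T@v
def at(cam,rc,z,cal=None):
    o,v=ray(cam,rc,cal); return o+v*(z-o[2])/v[2]
Z=dict(rocker_raised_end=.075,round_key_top=.071,bar_key_top=.071,square_key_top=.071,shaker=0,dye_bottle=0,petri_dish=0,marker=0)
E
python3 - <<'E'
from h import *
ims=[]
for c in("scene","top"):
    im=manip.grab_frame(c); ims.append(im); cv2.imwrite(f"pics/{c}0.png",im)
    for n,z in Z.items():
        for r in manip.pinpoint(c,n)[:2]: print(c,n,round(r["score"],2),np.round(r["point"]),np.round(at(c,r["point"],z),4))
s=manip.observe(); print(s["clock"],s["ee_pos"],s["eef_rot"],s["force"])
E
```

```text
scene rocker_raised_end 0.52 [197. 310.] [0.4857 0.2146 0.075 ]
scene round_key_top 0.8 [242. 286.] [0.5083 0.0883 0.071 ]
scene bar_key_top 0.58 [264. 266.] [0.5061 0.0277 0.071 ]
scene square_key_top 0.62 [219. 302.] [0.503  0.1552 0.071 ]
scene square_key_top 0.48 [199. 331.] [0.5234 0.2328 0.071 ]
scene shaker 0.89 [257. 294.] [0.5044 0.1163 0.    ]
scene dye_bottle 0.74 [330. 248.] [ 0.5234 -0.0608  0.    ]
scene petri_dish 0.8 [200. 330.] [0.4856 0.3017 0.    ]
top rocker_raised_end 0.84 [209. 298.] [0.4827 0.2201 0.075 ]
top round_key_top 0.42 [198. 353.] [0.5061 0.0943 0.071 ]
top bar_key_top 0.52 [197. 384.] [0.5081 0.0227 0.071 ]
top square_key_top 0.41 [201. 328.] [0.5011 0.1524 0.071 ]
top shaker 0.61 [205. 342.] [0.5004 0.1164 0.    ]
top dye_bottle 0.68 [193. 413.] [ 0.5291 -0.0588  0.    ]
top dye_bottle 0.38 [195. 384.] [0.5252 0.0126 0.    ]
top petri_dish 0.75 [212. 263.] [0.4847 0.3069 0.    ]
top marker 0.59 [234. 324.] [0.4308 0.1589 0.    ]
0.9 [ 0.19512315 -0.62004701  0.23131303] [9.88405812e-01 1.51835265e-01 4.16346358e-05 2.50400088e-05] [-0.1462828  -1.0079422   0.22260067]
```

View pics/scene0.png

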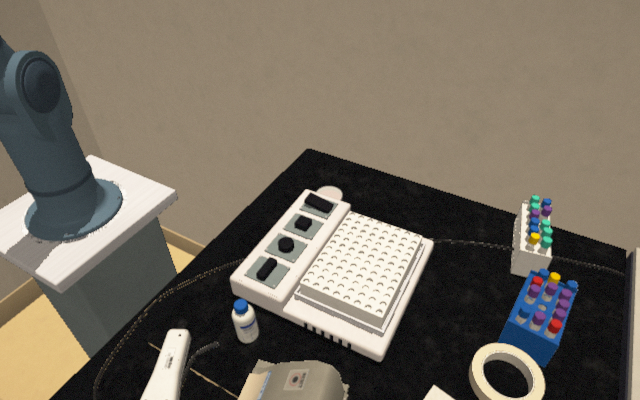

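View pics/top0.png

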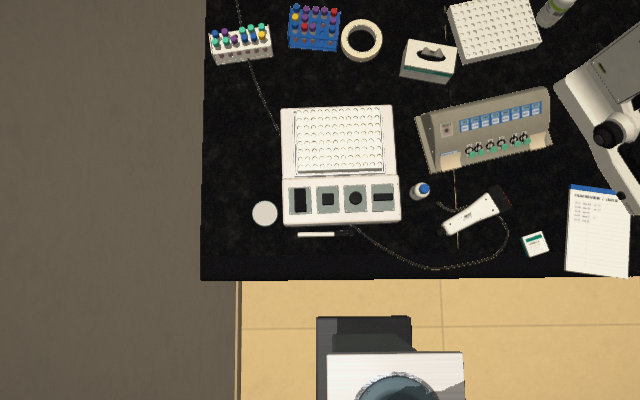

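```bash
cat >> h.py <<'E'
L=dict(rocker_raised_end=(-.02,.096),square_key_top=(0,.032),round_key_top=(0,-.032),bar_key_top=(0,-.096))
def fit(obs):
    A=np.array([L[n] for n,_ in obs]); B=np.array([p[:2] for _,p in obs])
    a,b=A.mean(0),B.mean(0); H=(A-a).T@(B-b)
    yaw=np.arctan2(H[0,1]-H[1,0],H[0,0]+H[1,1])
    c,s=np.cos(yaw),np.sin(yaw); R=np.array([[c,-s],[s,c]]); o=b-R@a
    return o,yaw,(B-(A@R.T+o))*1e3
def quat(yaw): return [float(np.cos(yaw/2)),float(np.sin(yaw/2)),0,0]
def W(o,yaw,l,z):
    c,s=np.cos(yaw),np.sin(yaw); return [o[0]+c*l[0]-s*l[1],o[1]+s*l[0]+c*l[1],z]
def look(cam):
    cal=manip.calibration(cam); im=manip.grab_frame(cam); obs=[]
    for n in L:
        r=manip.pinpoint(cam,n)
        if r: obs.append((n,at(cam,r[0]["point"],Z[n],cal))); print(n,round(r[0]["score"],2),np.round(r[0]["point"]),np.round(obs[-1][1],4))
    return im,obs
E
python3 - <<'E'
from h import *
obs=[("rocker_raised_end",[.4857,.2146]),("rocker_raised_end",[.4827,.2201]),("round_key_top",[.5083,.0883]),("round_key_top",[.5061,.0943]),("bar_key_top",[.5061,.0277]),("bar_key_top",[.5081,.0227]),("square_key_top",[.503,.1552]),("square_key_top",[.5011,.1524])]
o,yaw,r=fit(obs); print(o,yaw,r.round(1))
p=manip.observe()["ee_pos"]
manip.move_linear([p[0],p[1],.32],max_speed=.2)
manip.clamp(30)
manip.reach(W(o,yaw,(-.03,0),.24),quat(yaw))
s=manip.observe(); print(s["clock"],s["ee_pos"],s["joint_positions"],s["force"])
im,obs=look("wrist"); cv2.imwrite("pics/w1.png",im)
if len(obs)>2: print(fit(obs))
E
```

```text
[0.5051363 0.1220219] 0.02188173289931664 [[ 2.7 -3. ]
 [-0.3  2.5]
 [ 2.5 -1.7]
 [ 0.3  4.3]
 [-1.1  1.7]
 [ 0.9 -3.3]
 [-1.4  1.2]
 [-3.3 -1.6]]
5.0667 [0.47562253 0.12036243 0.24001304] [ 0.55819841  0.16468208 -0.95183705  1.9260285   0.14879266  1.12373062
 -2.00271559] [ 0.74005452 -0.66992566 -0.53107469]
rocker_raised_end 0.6 [173. 227.] [0.4811 0.2164 0.075 ]
square_key_top 0.58 [150. 289.] [0.5045 0.1516 0.071 ]
round_key_top 0.75 [148. 350.] [0.5072 0.0896 0.071 ]
bar_key_top 0.87 [146. 411.] [0.5127 0.0255 0.071 ]
(array([0.50637161, 0.12108083]), np.float64(0.057812380810456566), array([[ 0.28490448,  0.63709999],
       [ 0.00226845, -1.41443587],
       [-1.02764537,  0.47619044],
       [ 0.74047244,  0.30114544]]))
```

View pics/w1.png

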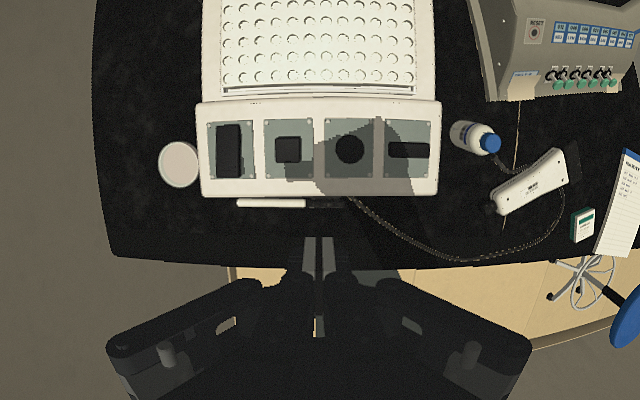

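```bash
cat >> h.py <<'E'
O,YAW=np.array([.5062,.1213]),.045
def press(l,z0,zmin,F=15):
    manip.move_linear(W(O,YAW,l,.11),max_speed=.2,orientation=quat(YAW))
    manip.move_linear(W(O,YAW,l,z0),max_speed=.1)
    f0=np.array(manip.observe()["force"]); z=z0; log=[]
    while z>zmin:
        z-=.0015; manip.move_linear(W(O,YAW,l,z),max_speed=.03)
        s=manip.observe(); f=np.array(s["force"])-f0; log.append((round(s["ee_pos"][2]*1e3,1),round(f[2],1)))
        if f[2]>F: break
    print(log, s["clock"], f.round(1))
    manip.move_linear(W(O,YAW,l,.11),max_speed=.15)
E
python3 - <<'E'
from h import *
press((-.023,.096),.083,.058)
print(manip.observe()["clock"])
im=manip.grab_frame("wrist"); cv2.imwrite("pics/w2.png",im)
E
```

```text
[(np.float64(81.9), np.float64(-0.3)), (np.float64(80.0), np.float64(0.4)), (np.float64(78.4), np.float64(-0.0)), (np.float64(76.9), np.float64(-0.2)), (np.float64(75.5), np.float64(-0.9)), (np.float64(73.9), np.float64(-0.1)), (np.float64(72.4), np.float64(0.1)), (np.float64(70.9), np.float64(1.1)), (np.float64(69.4), np.float64(0.7)), (np.float64(67.8), np.float64(1.4)), (np.float64(67.3), np.float64(8.1)), (np.float64(67.0), np.float64(17.2))] 9.6917 [-6.4 -3.1 17.2]
10.1417
```

View pics/w2.png

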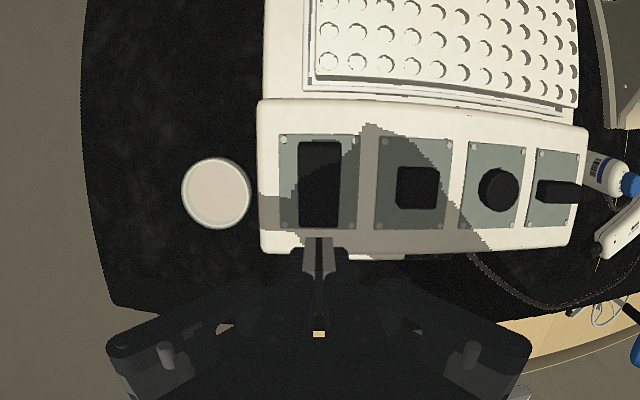

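```bash
python3 - <<'E'
from h import *
press((0,-.032),.076,.058,20)
press((0,-.096),.076,.058,20)
manip.move_linear(W(O,YAW,(-.04,-.03),.22),max_speed=.25)
im,obs=look("wrist"); print(manip.observe()["clock"]); cv2.imwrite("pics/w3.png",im[80:240,170:490].repeat(2,0).repeat(2,1))
cv2.imwrite("pics/s3.png",cv2.resize(manip.grab_frame("scene")[170:310,210:400],None,fx=4,fy=4))
E
```

```text
[(np.float64(74.9), np.float64(-0.0)), (np.float64(73.1), np.float64(-1.2)), (np.float64(71.4), np.float64(-0.9)), (np.float64(70.0), np.float64(-0.3)), (np.float64(68.5), np.float64(1.3)), (np.float64(66.9), np.float64(0.5)), (np.float64(65.4), np.float64(1.5)), (np.float64(63.9), np.float64(0.3)), (np.float64(63.1), np.float64(5.7)), (np.float64(63.0), np.float64(16.3)), (np.float64(62.9), np.float64(26.7))] 14.2333 [-9.1 -4.4 26.7]
[(np.float64(75.0), np.float64(-0.8)), (np.float64(73.1), np.float64(-0.9)), (np.float64(71.4), np.float64(-0.7)), (np.float64(70.0), np.float64(0.5)), (np.float64(68.5), np.float64(1.1)), (np.float64(66.9), np.float64(1.0)), (np.float64(65.4), np.float64(0.3)), (np.float64(63.9), np.float64(0.2)), (np.float64(63.1), np.float64(6.1)), (np.float64(63.0), np.float64(16.6)), (np.float64(62.9), np.float64(27.0))] 18.425 [-9.8 -1.3 27. ]
rocker_raised_end 0.87 [168. 196.] [0.4788 0.2099 0.075 ]
square_key_top 0.62 [142. 254.] [0.5043 0.1514 0.071 ]
round_key_top 0.89 [141. 321.] [0.5072 0.0879 0.071 ]
bar_key_top 0.6 [142. 385.] [0.5095 0.0275 0.071 ]
19.8417
```

View pics/w3.png

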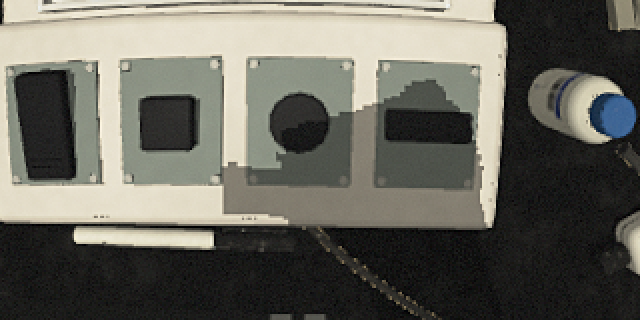

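View pics/s3.png

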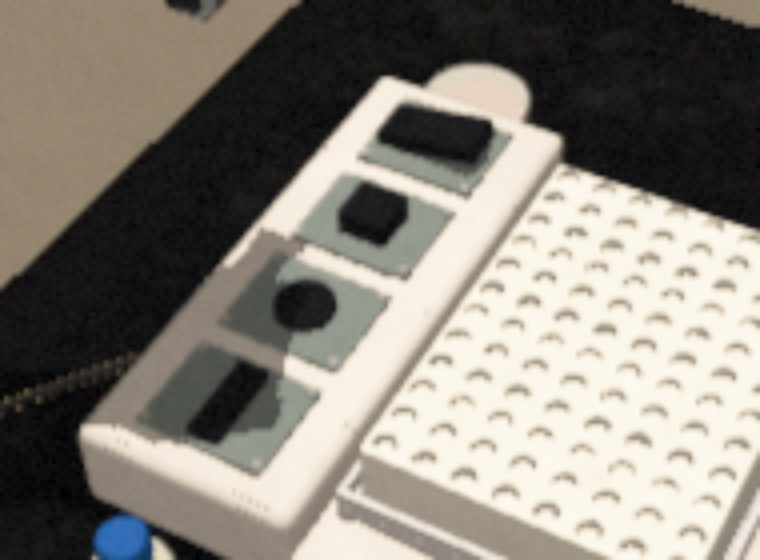

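The pictures show the rocker tipped over with its far end raised, the round and bar keys down near their bezels and the square key still up. The bottle, dish and marker have not moved.

```bash
python3 -c "
from h import *
print(manip.finish_job())"
```

```text
the job is handed in; nothing more can be done
None
```

I pressed the rocker, then the round key, then the bar key, each down to its hard stop (both keys ended at about 63 mm). I left the square key and the loose items alone and handed the job in at about 20 s; no verdict was returned.

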